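# Start and tighten the screw plug of the brush-washer can

## Robot

A 6-joint arm with a two-finger parallel gripper is mounted at the origin on a cart in front of the work surface, level with it; the furniture and walls round the work are solid. World frame = base frame: x ahead of the robot, y to its left, z up, the work surface at z = 0. Lengths are in m, angles in rad, forces in N, time in s.
With the tool pointing down it reaches from about 0.25 to 0.8 m from the base axis. Payload 3.9 kg.
Tool frame: the origin (TCP) lies on the centre line of the jaws, within the pads' length; the fingertips stand 11 mm ahead of it and the grasp point (between the pads) lies 8 mm behind it; z points along the fingers, y is the line along which they close (so a half turn about z gives the same grasp; the last joint's range is limited). The gripper opens to 85 mm and grips with 20 to 120 N. Pads are 22 mm wide; open, the fingers measure 114 mm over their backs; the gripper's body (76 mm by 85 mm) begins 54 mm behind the grasp point. The pads swing forward as they close: fully open they stand 13 mm farther back than shut.
Start: joints at [1.342, 0.26, -0.138, 1.173, 0, 1.571], TCP at [0.119, 0.511, 0.242] pointing down, gripper open.
Joint ranges: [-2.78, 2.78], [-0.83, 1.72], [-1.28, 1.37], [-1.9, 2.12], [-1.57, 1.48], [-3.14, 3.14]. Speed limits (rad/s): [2.57, 2.57, 3.14, 3.14, 3.14, 3.14].

## Interface

Orientations are given as a unit quaternion [w, x, y, z].
In Python, from rig import r gives the robot as it stands.
- The arm moves only by the shell command python3 -m creep 'ROWS' [FORCE]. ROWS is a JSON object of lists of equal length, an entry for each row: "gripper": the finger opening in cm, from 0 to 8.54; "offset": the shift along the tool's x, y, z in cm, a list of three; "rotation": the turn, a rotation vector about the tool's x, y, z in rad, a list of three. A call has 1 to 12 rows; each row is the pose to reach, as a shift and turn from the pose commanded when the call began, along the tool's axes at that moment; what a row does not reach only later rows make up. A row lasts 1/10 s, in which the tool goes at most 50 mm and 8.59 degrees, less where a joint would pass 70% of its speed; a pose out of reach is approached as far as the arm can. A call with a gripper value outside its range is refused whole. The fingers move at their own pace and stop on an object; FORCE is the grip in N (left out, the last holds). Time passes only in rows, so rows that repeat a pose let the fingers close. It gives the time, the measured TCP pose, the force, the opening and the grip force at its end, in the units of the state.
- r.get_obs(): the state, without advancing time (a new reading comes with each control period).
- r.snapshot(name): name is "scene" or "top" or "wrist"; returns a dict with "pixels" (480x640x3 uint8, red, green, blue), "fx", "fy", "cx", "cy" (pixels), "k1" (the pictures are not rectified: a ray, as slopes to the right and down, at radius r is drawn at 1 + k1 r^2 times it, then the intrinsics apply), "R" (3x3) and "t" (3): a world point X has camera coordinates R X + t; the wrist camera has in their place "T_tool_cam" (4x4, takes a point from camera to tool coordinates, whose origin is the TCP and whose axes are the flange's). Camera axes: x right, y down, z forward; pixel columns grow to the right and rows downward; lengths in m; the calibration is good to about 2 mm. A picture is of the moment at which its call begins: read the wrist's pose just before it. There is no depth.
- r.close_job(): hands the job in; it is judged then, once.
The state is a dict: "t": time; "joint_positions": joint angles; "qd": joint speeds; "tau": joint torques, N m; "tcp_pos": TCP position; "eef_rot": TCP orientation; "contact_force": force on the tool from outside, world axes, zero at the start; "torque": the same for the moment, N m; "gripper_width": opening from 0.0 (shut) to 1.0 (fully open); "finger_force": force on a finger pad.
Only numpy, scipy, OpenCV 4.12 (cv2) and the standard library are available. Lean on these libraries where they do the work, as an engineer would, in place of code of your own. Each camera call takes 0.05 s, during which the arm holds its last target. There are 200 camera calls.

## Task

The red-handled screw plug sits loosely on top of the thread in the neck of the brush-washer can. Keeping it in the neck, turn it backward (anticlockwise seen from above) under light pressure until it drops into the thread start, then drive it forward (clockwise) until it squeezes the black rubber seal snugly, and let go. Do not force the thread, do not overtighten, and leave the things around alone.

Things in the scene. Friction and masses are not known exactly. Their poses are not given: they have to be found in the camera images.
- can: round aluminium brush-washer can, fixed on the table, 104 mm across, 56 mm high, an upright steel neck 58 mm across on its axis. Origin at the centre of the underside, z up. Its yaw does not tell where the thread starts lie: the thread's angle in the neck varies and is neither measured nor visible from above
- neck (a point): centre of the neck's rim, 90 mm above the can's underside. In the 48 mm bore is a right-handed three-start thread. Three 80-degree ledges, level on top, 6 mm below the rim. A ledge's clockwise end meets a blunt stop; past its anticlockwise end is an open slot (thread start) 30 degrees wide, ended by the next stop. A ledge's underside slopes: forward turning draws the plug down 1 mm per 0.2 rad
- plug: loose screw plug, about 0.12 kg. Origin at the centre of the underside of its red flange (59 mm across, 5 mm thick), z up. It starts 104 mm above the can's underside. Turned back 0.25 to 1.35 rad its pins come over the slots; it can then go down 10 to 12 mm until the flange lies on the seal, with about 0.2 rad more backward play before a stop. From there 0.5 to 1.4 rad forward makes it snug
- handle (a point): centre of the plug's red handle bar, 20 mm above the plug's origin. The bar runs along the plug's x axis: 46 mm long, 12 mm thick along y, 30 mm high (5 to 35 mm above the plug's origin). Grip it across its thickness
- pins (a point): on the plug's axis, 17 mm below its origin, level with the centres of three round brass pins, 6 mm thick, 120 degrees apart, 44 mm across their tips, on a 30 mm core that ends 22 mm below the origin. At the start the pins rest on the ledges; in the thread they run under them. About 2 mm sideways play in the bore
- seal: black rubber ring round the neck's rim, 62 mm across; origin at the centre of its top face, 2 to 4 mm above the rim (thickness varies). It gives 1 mm per 10 N. Snug is a squeeze of 8 to 25 N, best 15 N: about 0.3 rad of forward turn past where the thread first pulls the flange onto the unsqueezed seal (0.16 rad: 8 N, 0.5 rad: 25 N). Friction then holds the plug when let go
- tape_1: roll of masking tape lying flat, 100 mm across, 25 mm high, a bystander; origin at the centre of its underside
- tube_1: white paint tube with blue specks, lying, 40x106x26 mm, a bystander; origin at the centre of its underside
- jar: small glass jar with black lid, 56 mm across, 75 mm high, a bystander; origin at the centre of its underside
- medium_bottle: white bottle with grey cap, 39 mm across, 94 mm high, a bystander; origin at the centre of its underside
Not all that is in view belongs to the job. Of the things like the plug, leave any that is pink, purple or turquoise; of the rest the larger one is meant.

How it is judged:
By the outcome, as a careful person would: the job done as asked, in the order asked, and still so for the second after the job is handed in, with the robot touching nothing.
It also fails if it takes over 64 s, if anything falls off the work surface, if the arm or the gripper's body presses on something with over 40 N, if the wrist force passes 120 N, or if a joint passes its speed limit or range.

## Working session

There is one attempt and no reset: what is moved stays moved. The work goes in short steps, Python scripts to look and compute and a shell command to move; the robot and the scene stay as the last step left them, time stands still between calls to the robot, and variables do not carry over. Pictures are saved under pics/ and viewed, at most 10 in all, crops included, and the job is handed in when it is done.

```bash
mkdir -p pics; ls; cat > h.py <<'E'
import numpy as np,cv2,json
from rig import r
def snap(n,f=None):
    o=r.get_obs(); s=r.snapshot(n)
    if f: cv2.imwrite('pics/'+f,s['pixels'][:,:,::-1])
    return o,s
E
python3 - <<'E'
from h import *
o=r.get_obs(); print({k:np.round(v,3) for k,v in o.items()})
ims=[]
for n in ('scene','top'):
    o,s=snap(n,n+'0.png'); print(n,{k:np.round(v,4).tolist() for k,v in s.items() if k!='pixels'})
    np.savez(n+'.npz',**s)
E
```

```text
pics
{'t': np.float64(0.0), 'joint_positions': array([ 1.342,  0.261, -0.139,  1.173,  0.   ,  1.571]), 'qd': array([ 0.001, -0.001,  0.001,  0.001, -0.001,  0.001]), 'tau': array([ 0.0000e+00, -4.0568e+01,  2.5392e+01,  1.9000e-02, -0.0000e+00,
       -0.0000e+00]), 'tcp_pos': array([0.119, 0.511, 0.241]), 'eef_rot': array([-0.   ,  0.114,  0.993, -0.001]), 'contact_force': array([ 0.559, -0.465,  1.013]), 'torque': array([0.018, 0.017, 0.016]), 'finger_force': np.float64(0.0), 'gripper_width': np.float64(1.002)}
scene {'fx': 603.5709, 'fy': 603.5709, 'cx': 312.5247, 'cy': 245.9089, 'k1': -0.0863, 'R': [[0.7269, -0.6865, -0.0152], [-0.5075, -0.5223, -0.6853], [0.4626, 0.5059, -0.7281]], 't': [-0.515, 0.2558, 1.1638]}
top {'fx': 471.5853, 'fy': 471.5853, 'cx': 313.3896, 'cy': 241.1465, 'k1': -0.0534, 'R': [[0.0151, -0.9998, 0.0092], [-0.9972, -0.0157, -0.0733], [0.0734, -0.0081, -0.9973]], 't': [-0.1623, 0.5364, 1.0259]}
```

View pics/scene0.png

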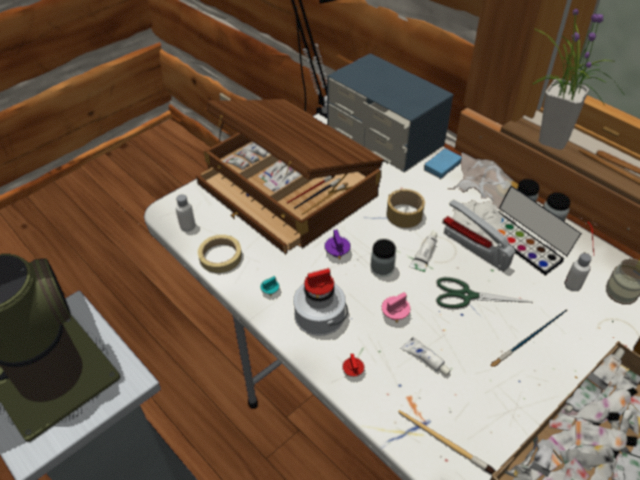

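View pics/top0.png

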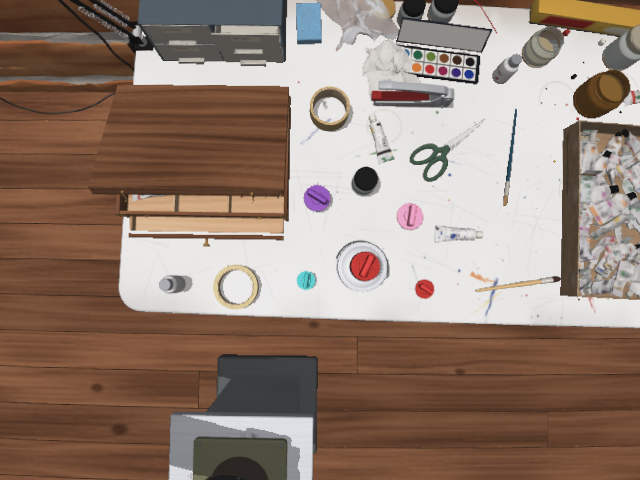

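The red candidates are the large plug in the can neck (scene 319,283; top 366,266) and a small red one on the table (scene 353,366; top 425,289). Purple, turquoise and pink are excluded. The larger one, in the neck, is the one meant. I'll confirm that in a crop and measure it.

```bash
cat >> h.py <<'E'
def und(s,p):
    x=(np.array(p,float)-[s['cx'],s['cy']])/[s['fx'],s['fy']]; u=x.copy()
    for _ in range(20): u=x/(1+s['k1']*(u@u))
    return u
def ray(s,p):  # fixed cam: origin, dir
    R,t=s['R'],s['t']; d=R.T@np.append(und(s,p),1); return -R.T@t,d/np.linalg.norm(d)
def atz(s,p,z):
    c,d=ray(s,p); return c+d*(z-c[2])/d[2]
def proj(s,X):
    c=s['R']@X+s['t']; u=c[:2]/c[2]; return u*(1+s['k1']*(u@u))*s['fx']+[s['cx'],s['cy']]
def tri(rs):
    A=0;b=0
    for c,d in rs:
        P=np.eye(3)-np.outer(d,d);A=A+P;b=b+P@c
    X=np.linalg.solve(A,b); return X,[np.linalg.norm((np.eye(3)-np.outer(d,d))@(X-c)) for c,d in rs]
E
python3 - <<'E'
from h import *
S=dict(np.load('scene.npz'));T=dict(np.load('top.npz'))
a=S['pixels'][245:345,270:370,::-1];b=T['pixels'][226:306,326:406,::-1]
k=dict(interpolation=cv2.INTER_CUBIC)
cv2.imwrite('pics/crop.png',np.hstack([cv2.resize(a,(400,400),**k),cv2.resize(b,(400,400),**k)]))
E
```

```text
(no output)
```

View pics/crop.png

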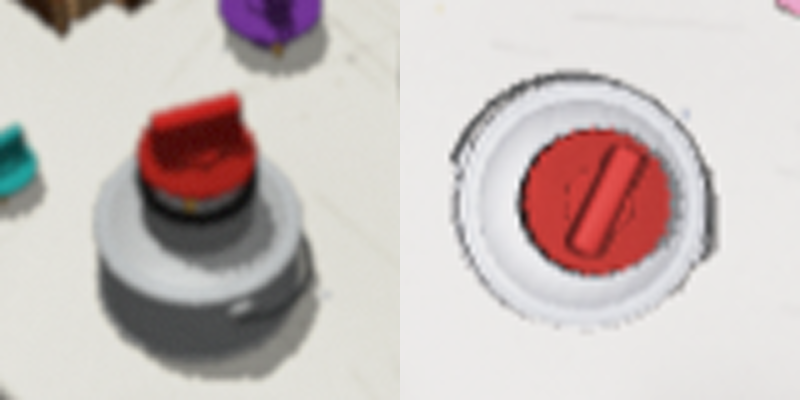

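The crop confirms the large red plug sitting on the black seal in the can neck. The bar's top face runs from about (371.4,256) to (363.4,276) in the top view, and about (308,274.5) to (330,270.3) in the scene view.

```bash
python3 - <<'E'
from h import *
S=dict(np.load('scene.npz'));T=dict(np.load('top.npz'))
print('handle top ctr',tri([ray(S,(319,272.7)),ray(T,(367.4,266))]))
a=atz(T,(371.4,256),.139);b=atz(T,(363.4,276),.139);print(a,b,np.linalg.norm(a-b),np.degrees(np.arctan2(*(a-b)[1::-1])))
# flange centroid by red mask in top
hsv=cv2.cvtColor(T['pixels'],cv2.COLOR_RGB2HSV);m=((hsv[...,0]<8)|(hsv[...,0]>172))&(hsv[...,1]>120)
sub=np.zeros_like(m);sub[240:292,340:395]=m[240:292,340:395]
c,R=cv2.minEnclosingCircle(np.argwhere(sub)[:,::-1].astype(np.float32));print('flange circ',c,R,atz(T,c,.109))
# can outline silhouettes: rim at z .056
print('scene mask top face centre',atz(S,(319,272.7),.139),atz(T,(367.4,266),.139))
o=r.get_obs();print(o['joint_positions'])
o,w=snap('wrist');print({k:np.round(v,4).tolist() for k,v in w.items() if k!='pixels'})
E
```

```text
handle top ctr (array([ 0.48290805, -0.25984763,  0.1388604 ]), [np.float64(9.503424270647686e-05), np.float64(9.503424270654992e-05)])
[ 0.50258518 -0.26751414  0.139     ] [ 0.46313452 -0.25206121  0.139     ] 0.04236919013562817 -21.39041206567441
flange circ (364.6428527832031, 265.9285583496094) 14.682110786437988 [ 0.48356853 -0.25787635  0.109     ]
scene mask top face centre [ 0.48290627 -0.25998672  0.139     ] [ 0.48282926 -0.2597722   0.139     ]
[ 1.34200847e+00  2.60612286e-01 -1.39215681e-01  1.17271043e+00
  1.97884979e-05  1.57078475e+00]
{'fx': 392.5979, 'fy': 392.5979, 'cx': 317.6573, 'cy': 237.443, 'k1': -0.0431, 'T_tool_cam': [[-0.0004, -0.9519, -0.3064, 0.0792], [1.0, -0.0007, 0.0006, 0.0012], [-0.0008, -0.3064, 0.9519, -0.1322], [0.0, 0.0, 0.0, 1.0]]}
```

Handle top measures z = 0.139, as expected (104 + 35 mm). The plug is at about (0.483, -0.259) and the bar yaw is -21.4°. I'll move above it for a close wrist view.

```bash
python3 -m creep '{"gripper":[4,4,4,4,4,4,4,4,4,4,4,4],"offset":[[-2.6,-3.3,0],[-5.2,-6.6,0],[-7.8,-9.9,0],[-10.4,-13.2,0],[-13,-16.5,0],[-15.6,-19.8,0],[-18.2,-23.1,0],[-20.8,-26.4,0],[-23.4,-29.7,0],[-26,-33,0],[-28.6,-36.3,0],[-31.2,-39.6,0]],"rotation":[[0,0,0],[0,0,0],[0,0,0],[0,0,0],[0,0,0],[0,0,0],[0,0,0],[0,0,0],[0,0,0],[0,0,0],[0,0,0],[0,0,0]]}' 40
python3 -m creep '{"gripper":[4,4,4,4,4,4,4,4,4,4,4],"offset":[[-2.6,-3.3,0],[-5.2,-6.6,0],[-7.8,-9.9,0],[-10.4,-13.2,0],[-13,-16.5,0],[-15.6,-19.8,0],[-18.2,-23.1,1],[-20,-25.5,1.5],[-21.2,-26.8,2],[-21.7,-27.2,2],[-21.7,-27.2,2]],"rotation":[[0,0,0],[0,0,0.02],[0,0,0.05],[0,0,0.07],[0,0,0.1],[0,0,0.12],[0,0,0.147],[0,0,0.147],[0,0,0.147],[0,0,0.147],[0,0,0.147]]}'
python3 - <<'E'
from h import *
o,w=snap('wrist','w1.png');np.savez('w1.npz',p=o['tcp_pos'],q=o['eef_rot'],**w);print(o['t'],o['tcp_pos'],o['eef_rot'],o['joint_positions'],o['contact_force'],o['torque'])
E
```

```text
t: 1.35
tcp_pos: [0.3333, 0.0532, 0.2424]
eef_rot: [0.0, 0.114, 0.993, 0.0]
contact_force: [0.0, 1.0, 0.2]
gripper_width: 0.469
finger_force: 0.0
t: 2.45
tcp_pos: [0.4828, -0.2589, 0.222]
eef_rot: [-0.0, 0.187, 0.982, 0.0]
contact_force: [0.3, 0.5, -0.1]
gripper_width: 0.472
finger_force: 0.0
2.45 [ 0.48279505 -0.25891384  0.22199718] [-4.64158428e-04  1.86816154e-01  9.82394708e-01  3.83008009e-04] [-4.92504937e-01  3.08948166e-01 -1.22303160e-01  1.14066032e+00
  4.52358032e-04 -1.16664643e-01] [ 0.29061221  0.51570871 -0.08771487] [ 0.01684006 -0.04382221 -0.03999884]
```

View pics/w1.png

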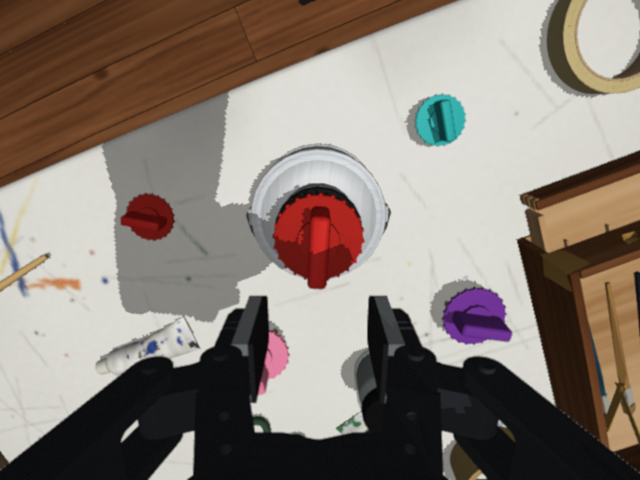

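The wrist view shows the bar nearly vertical in the image, so it is aligned with tool x. Its top face spans about (319,208) to (318,283) and the fingers sit at its sides. I'll use this to refine the position.

```bash
python3 - <<'E'
from h import *
from scipy.spatial.transform import Rotation as Ro
W=dict(np.load('w1.npz'));T=W['T_tool_cam'];q=W['q']
Rt=Ro.from_quat(q,scalar_first=True).as_matrix()
def wz(p,z):
    d=Rt@T[:3,:3]@np.append(und(W,p),1);c=Rt@T[:3,3]+W['p'];return c+d*(z-c[2])/d[2]
hsv=cv2.cvtColor(W['pixels'],cv2.COLOR_RGB2HSV);m=((hsv[...,0]<8)|(hsv[...,0]>172))&(hsv[...,1]>120)
m[:185]=0;m[300:]=0;m[:,:265]=0;m[:,375:]=0
V=hsv[...,2]
for y in (212,225,240,255,270,280): 
    print(y,np.flatnonzero(m[y])[[0,-1]],V[y,300:340].tolist())
for n,p,z in (('top far',(319,207),.139),('top near',(318,283),.139)):
    X=wz(p,z);print(n,X,Rt.T@(X-W['p']))
E
```

```text
212 [280 355] [169, 163, 155, 132, 112, 106, 107, 107, 107, 104, 92, 74, 68, 69, 73, 77, 78, 79, 79, 79, 78, 79, 80, 81, 80, 80, 81, 81, 85, 113, 158, 172, 173, 172, 173, 173, 172, 173, 172, 172]
225 [274 360] [161, 153, 128, 95, 79, 87, 99, 106, 108, 102, 111, 138, 158, 172, 185, 193, 195, 197, 198, 199, 201, 202, 203, 204, 206, 205, 197, 185, 172, 151, 129, 121, 110, 120, 152, 169, 173, 173, 173, 171]
240 [275 363] [168, 140, 124, 113, 108, 109, 109, 109, 105, 106, 132, 154, 169, 182, 192, 196, 197, 199, 199, 200, 202, 202, 203, 203, 202, 195, 183, 170, 152, 143, 164, 174, 174, 173, 174, 174, 174, 173, 167, 150]
255 [279 357] [102, 101, 100, 101, 102, 104, 106, 103, 90, 94, 103, 111, 115, 120, 121, 121, 121, 122, 122, 122, 122, 121, 121, 121, 115, 109, 103, 93, 87, 100, 107, 107, 105, 103, 102, 102, 101, 102, 101, 102]
270 [292 344] [100, 100, 100, 100, 101, 101, 98, 89, 90, 101, 109, 113, 119, 121, 121, 121, 121, 120, 121, 119, 119, 119, 118, 114, 109, 103, 94, 87, 95, 100, 99, 99, 100, 100, 101, 101, 99, 99, 99, 100]
280 [308 325] [218, 219, 219, 215, 209, 207, 199, 139, 101, 105, 111, 117, 120, 120, 120, 119, 119, 118, 119, 118, 118, 118, 115, 111, 105, 97, 98, 137, 174, 205, 218, 219, 219, 219, 218, 219, 219, 219, 219, 219]
top far [ 0.45730552 -0.24666808  0.139     ] [0.02811763 0.00198688 0.08302806]
top near [ 0.50043285 -0.26429932  0.139     ] [-0.01847099  0.00141641  0.08297857]
```

```bash
python3 -m creep '{"gripper":[3,3,3,3,3,3,3],"offset":[[0,0.1,2],[0,0.1,4],[0,0.1,6],[0,0.1,7.5],[0,0.1,9],[0,0.1,9.8],[0,0.1,9.8]],"rotation":[[0,0,0.02],[0,0,0.02],[0,0,0.02],[0,0,0.02],[0,0,0.02],[0,0,0.02],[0,0,0.02]]}' 40
python3 -m creep '{"gripper":[2.2,1.8,1.6,1.4,1.2,1,0.8],"offset":[[0,0,0],[0,0,0],[0,0,0],[0,0,0],[0,0,0],[0,0,0],[0,0,0]],"rotation":[[0,0,0],[0,0,0],[0,0,0],[0,0,0],[0,0,0],[0,0,0],[0,0,0]]}' 30
python3 - <<'E'
from h import *
o,w=snap('wrist','w2.png');print({k:np.round(v,3) for k,v in o.items() if k not in('qd','tau')})
E
```

```text
t: 3.2
tcp_pos: [0.4822, -0.2568, 0.1239]
eef_rot: [-0.001, 0.196, 0.981, 0.0]
contact_force: [-0.4, -0.9, 0.2]
gripper_width: 0.353
finger_force: 0.0
t: 3.9
tcp_pos: [0.4835, -0.2586, 0.1247]
eef_rot: [0.0, 0.197, 0.98, -0.0]
contact_force: [-0.3, 0.3, 4.0]
gripper_width: 0.132
finger_force: 31.2
{'t': np.float64(3.9), 'joint_positions': array([-0.491,  0.374, -0.293,  0.903, -0.   , -0.095]), 'tcp_pos': array([ 0.483, -0.259,  0.125]), 'eef_rot': array([ 0.   ,  0.197,  0.98 , -0.   ]), 'contact_force': array([-0.299,  0.331,  3.999]), 'torque': array([0.039, 0.043, 0.041]), 'finger_force': np.float64(31.168), 'gripper_width': np.float64(0.132)}
```

View pics/w2.png

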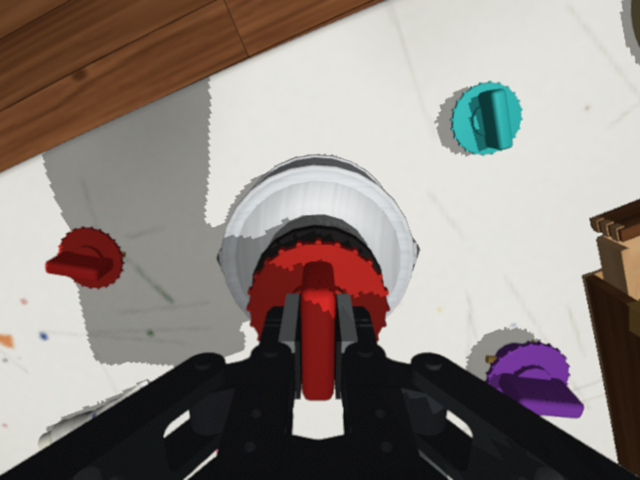

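The wrist view shows the bar held centrally between the pads around (318,330), with the plug still upright in the neck. Contact force is about 4 N downward on the plug. Now I'll turn it backward under light pressure.

```bash
python3 -m creep '{"gripper":[0.8,0.8,0.8,0.8,0.8],"offset":[[0,0,0.1],[0,0,0.1],[0,0,0.1],[0,0,0.1],[0,0,0.1]],"rotation":[[0,0,-0.05],[0,0,-0.1],[0,0,-0.15],[0,0,-0.2],[0,0,-0.2]]}' 40
python3 - <<'E'
from h import *
o=r.get_obs();print({k:np.round(v,4) for k,v in o.items() if k not in('qd','tau')})
E
```

```text
t: 4.45
tcp_pos: [0.4843, -0.2589, 0.1247]
eef_rot: [0.001, 0.097, 0.995, -0.001]
contact_force: [0.6, 1.1, 8.1]
gripper_width: 0.13
finger_force: 42.0
{'t': np.float64(4.45), 'joint_positions': array([-4.910e-01,  3.741e-01, -2.933e-01,  9.004e-01,  1.000e-04,
       -2.961e-01]), 'tcp_pos': array([ 0.4843, -0.2589,  0.1247]), 'eef_rot': array([ 1.400e-03,  9.730e-02,  9.953e-01, -5.000e-04]), 'contact_force': array([0.5548, 1.0859, 8.0722]), 'torque': array([0.0108, 0.0982, 0.0915]), 'finger_force': np.float64(42.0468), 'gripper_width': np.float64(0.13)}
```

```bash
python3 -m creep '{"gripper":[0.8,0.8,0.8,0.8],"offset":[[0,0,0],[0,0,0],[0,0,0],[0,0,0]],"rotation":[[0,0,-0.05],[0,0,-0.1],[0,0,-0.15],[0,0,-0.15]]}' 40
python3 -c "
from h import *
print(r.get_obs()['torque'])"
```

```text
t: 4.85
tcp_pos: [0.4848, -0.2589, 0.1244]
eef_rot: [0.002, 0.022, 1.0, -0.0]
contact_force: [0.8, 0.1, 5.3]
gripper_width: 0.127
finger_force: 41.7
[ 0.08353907 -0.22692113 -0.02038048]
```

```bash
python3 -m creep '{"gripper":[0.8,0.8,0.8,0.8],"offset":[[0,0,0],[0,0,0],[0,0,0],[0,0,0]],"rotation":[[0,0,-0.05],[0,0,-0.1],[0,0,-0.15],[0,0,-0.15]]}' 40
python3 -c "
from h import *
print(r.get_obs()['torque'])"
```

```text
t: 5.25
tcp_pos: [0.4829, -0.2582, 0.1229]
eef_rot: [-0.0, -0.052, 0.999, 0.0]
contact_force: [0.8, 0.6, -0.5]
gripper_width: 0.134
finger_force: 40.8
[-0.0434604  -0.10535134  0.03663618]
```

The upward force vanished after 0.5 rad, so the pins are over the slots. I'll lower it gently.

```bash
python3 -m creep '{"gripper":[0.8,0.8,0.8,0.8],"offset":[[0,0,0.1],[0,0,0.2],[0,0,0.3],[0,0,0.3]],"rotation":[[0,0,-0.02],[0,0,-0.04],[0,0,-0.05],[0,0,-0.05]]}' 40
python3 -c "
from h import *
print(r.get_obs()['torque'])"
```

```text
t: 5.65
tcp_pos: [0.4829, -0.2582, 0.1199]
eef_rot: [-0.0, -0.077, 0.997, 0.0]
contact_force: [0.3, 0.0, -1.0]
gripper_width: 0.129
finger_force: 40.8
[-0.01965225 -0.02552234  0.04325796]
```

```bash
python3 -m creep '{"gripper":[0.8,0.8,0.8,0.8,0.8,0.8],"offset":[[0,0,0.1],[0,0,0.2],[0,0,0.3],[0,0,0.4],[0,0,0.45],[0,0,0.45]],"rotation":[[0,0,0],[0,0,0],[0,0,0],[0,0,0],[0,0,0],[0,0,0]]}' 40
python3 -c "
from h import *
print(r.get_obs()['torque'])"
```

```text
t: 6.25
tcp_pos: [0.4831, -0.2583, 0.1157]
eef_rot: [-0.0, -0.077, 0.997, 0.0]
contact_force: [-0.4, 0.4, -0.8]
gripper_width: 0.132
finger_force: 40.8
[0.0064247  0.00550719 0.03016718]
```

```bash
python3 -m creep '{"gripper":[0.8,0.8,0.8],"offset":[[0,0,0.05],[0,0,0.1],[0,0,0.1]],"rotation":[[0,0,0],[0,0,0],[0,0,0]]}' 40
```

```text
t: 6.55
tcp_pos: [0.4831, -0.2583, 0.1148]
eef_rot: [-0.0, -0.077, 0.997, 0.0]
contact_force: [0.4, 0.6, -0.4]
gripper_width: 0.13
finger_force: 40.8
```

```bash
python3 -m creep '{"gripper":[0.8,0.8,0.8],"offset":[[0,0,0.05],[0,0,0.1],[0,0,0.1]],"rotation":[[0,0,0],[0,0,0],[0,0,0]]}' 40
```

```text
t: 6.85
tcp_pos: [0.4831, -0.2583, 0.1137]
eef_rot: [-0.0, -0.077, 0.997, 0.0]
contact_force: [0.2, 0.5, -1.6]
gripper_width: 0.134
finger_force: 40.8
```

```bash
python3 -m creep '{"gripper":[0.8,0.8,0.8],"offset":[[0,0,0.05],[0,0,0.1],[0,0,0.1]],"rotation":[[0,0,0],[0,0,0],[0,0,0]]}' 40
```

```text
t: 7.15
tcp_pos: [0.4832, -0.2584, 0.1131]
eef_rot: [0.0, -0.077, 0.997, -0.0]
contact_force: [-0.3, 0.7, 1.4]
gripper_width: 0.129
finger_force: 41.2
```

```bash
python3 -m creep '{"gripper":[0.8,0.8,0.8],"offset":[[0,0,0.05],[0,0,0.05],[0,0,0.05]],"rotation":[[0,0,0],[0,0,0],[0,0,0]]}' 40
```

```text
t: 7.45
tcp_pos: [0.4832, -0.2584, 0.1127]
eef_rot: [0.0, -0.077, 0.997, -0.0]
contact_force: [-0.8, -0.4, 5.3]
gripper_width: 0.131
finger_force: 41.6
```

The flange reached the seal at z of about 0.1133, an 11.4 mm drop. I'll ease the pressure and turn forward.

```bash
python3 -m creep '{"gripper":[0.8,0.8,0.8,0.8,0.8,0.8],"offset":[[0,0,-0.1],[0,0,-0.1],[0,0,-0.1],[0,0,-0.1],[0,0,-0.1],[0,0,-0.1]],"rotation":[[0,0,0],[0,0,0.05],[0,0,0.1],[0,0,0.15],[0,0,0.2],[0,0,0.2]]}' 40
python3 -c "
from h import *
o=r.get_obs();print(o['torque'],o['joint_positions'][5])"
```

```text
t: 8.05
tcp_pos: [0.4835, -0.2585, 0.1132]
eef_rot: [0.0, 0.023, 1.0, -0.0]
contact_force: [0.3, -0.4, 1.4]
gripper_width: 0.132
finger_force: 41.1
[ 0.00899056 -0.01560337 -0.04714799] -0.44523320554660856
```

```bash
python3 -m creep '{"gripper":[0.8,0.8,0.8,0.8],"offset":[[0,0,0],[0,0,0],[0,0,0],[0,0,0]],"rotation":[[0,0,0.05],[0,0,0.1],[0,0,0.15],[0,0,0.15]]}' 40
python3 -c "
from h import *
o=r.get_obs();print(o['torque'],o['joint_positions'][5])"
```

```text
t: 8.45
tcp_pos: [0.4833, -0.2584, 0.1132]
eef_rot: [0.0, 0.097, 0.995, -0.0]
contact_force: [-0.6, 0.3, 0.6]
gripper_width: 0.131
finger_force: 41.1
[-0.04920627 -0.0360572  -0.01186919] -0.2961891320442274
```

```bash
python3 -m creep '{"gripper":[0.8,0.8,0.8,0.8],"offset":[[0,0,0],[0,0,0],[0,0,0],[0,0,0]],"rotation":[[0,0,0.05],[0,0,0.1],[0,0,0.1],[0,0,0.1]]}' 40
python3 -c "
from h import *
o=r.get_obs();print(o['torque'],o['joint_positions'][5])"
```

```text
t: 8.85
tcp_pos: [0.4832, -0.2584, 0.1132]
eef_rot: [0.0, 0.146, 0.989, -0.0]
contact_force: [0.1, 0.1, -0.4]
gripper_width: 0.134
finger_force: 41.0
[-0.00116866 -0.09942336 -0.05007586] -0.19712705737614028
```

```bash
python3 -m creep '{"gripper":[0.8,0.8,0.8,0.8],"offset":[[0,0,0],[0,0,0],[0,0,0],[0,0,0]],"rotation":[[0,0,0.05],[0,0,0.1],[0,0,0.1],[0,0,0.1]]}' 40
python3 -c "
from h import *
o=r.get_obs();print(o['torque'],o['joint_positions'][5])"
```

```text
t: 9.25
tcp_pos: [0.4831, -0.2583, 0.1132]
eef_rot: [-0.0, 0.196, 0.981, 0.0]
contact_force: [0.3, 0.1, 0.8]
gripper_width: 0.128
finger_force: 41.0
[-0.01601328 -0.02332039 -0.019068  ] -0.09697483347755544
```

```bash
python3 -m creep '{"gripper":[0.8,0.8,0.8,0.8],"offset":[[0,0,0],[0,0,0],[0,0,0],[0,0,0]],"rotation":[[0,0,0.05],[0,0,0.1],[0,0,0.1],[0,0,0.1]]}' 40
python3 -c "
from h import *
o=r.get_obs();print(o['torque'],o['joint_positions'][5],o['tcp_pos'])"
```

```text
t: 9.65
tcp_pos: [0.4831, -0.2583, 0.1132]
eef_rot: [-0.0, 0.245, 0.97, 0.0]
contact_force: [-0.7, 0.1, 0.9]
gripper_width: 0.134
finger_force: 41.0
[-0.01598855  0.01133854 -0.03618888] 0.0030822848630064005 [ 0.48309068 -0.25831733  0.11324417]
```

```bash
python3 -m creep '{"gripper":[0.8,0.8,0.8,0.8],"offset":[[0,0,0],[0,0,0],[0,0,0],[0,0,0]],"rotation":[[0,0,0.05],[0,0,0.1],[0,0,0.1],[0,0,0.1]]}' 40
python3 -c "
from h import *
o=r.get_obs();print(o['torque'],o['joint_positions'][5],o['tcp_pos'])"
```

```text
t: 10.05
tcp_pos: [0.4831, -0.2583, 0.1132]
eef_rot: [-0.0, 0.293, 0.956, 0.0]
contact_force: [-0.3, -0.1, 0.3]
gripper_width: 0.133
finger_force: 40.9
[-0.03347581  0.03738333  0.00015272] 0.10307674419429526 [ 0.48307014 -0.25829861  0.11323442]
```

```bash
python3 -m creep '{"gripper":[0.8,0.8,0.8,0.8],"offset":[[0,0,0],[0,0,0],[0,0,0],[0,0,0]],"rotation":[[0,0,0.05],[0,0,0.1],[0,0,0.1],[0,0,0.1]]}' 40
python3 -c "
from h import *
o=r.get_obs();print(o['torque'],o['joint_positions'][5],o['tcp_pos'])"
```

```text
t: 10.45
tcp_pos: [0.4832, -0.2584, 0.113]
eef_rot: [0.0, 0.34, 0.94, -0.0]
contact_force: [0.2, -0.5, -3.1]
gripper_width: 0.134
finger_force: 40.6
[-0.15438441 -0.24927981 -0.01356816] 0.20324370360698454 [ 0.48322468 -0.25842295  0.11304024]
```

```bash
python3 -m creep '{"gripper":[0.8,0.8,0.8,0.8],"offset":[[0,0,0],[0,0,0],[0,0,0],[0,0,0]],"rotation":[[0,0,0.05],[0,0,0.1],[0,0,0.1],[0,0,0.1]]}' 40
python3 -c "
from h import *
o=r.get_obs();print(o['torque'],o['joint_positions'][5],o['tcp_pos'])"
```

```text
t: 10.85
tcp_pos: [0.4832, -0.2583, 0.1127]
eef_rot: [-0.0, 0.387, 0.922, 0.0]
contact_force: [2.2, -1.5, -7.2]
gripper_width: 0.136
finger_force: 39.9
[-0.29337594 -0.63038927  0.03787973] 0.30325123823957795 [ 0.48317408 -0.2582973   0.11271113]
```

The thread started pulling at about j6 = 0.11, where the z force turns negative. Snug is about 0.3 rad beyond, so j6 ≈ 0.42. I'll turn the last 0.12 rad and follow down to unload the wrist.

```bash
python3 -m creep '{"gripper":[0.8,0.8,0.8,0.8,0.8,0.8],"offset":[[0,0,0.04],[0,0,0.08],[0,0,0.12],[0,0,0.12],[0,0,0.12],[0,0,0.12]],"rotation":[[0,0,0.04],[0,0,0.08],[0,0,0.12],[0,0,0.12],[0,0,0.12],[0,0,0.12]]}' 40
python3 - <<'E'
from h import *
o,w=snap('wrist','w3.png');o2,s=snap('scene');print(o['torque'],o['joint_positions'][5],o['tcp_pos'],o['contact_force'])
cv2.imwrite('pics/s3.png',cv2.resize(s['pixels'][225:345,240:400,::-1],(800,600),interpolation=cv2.INTER_CUBIC))
E
```

```text
t: 11.45
tcp_pos: [0.4833, -0.2583, 0.1122]
eef_rot: [0.0, 0.442, 0.897, 0.0]
contact_force: [2.0, -1.2, -4.4]
gripper_width: 0.131
finger_force: 40.4
[-0.03971054 -0.37021503  0.25624659] 0.423764432177868 [ 0.48328632 -0.25831091  0.11221049] [ 2.03009797 -1.23314403 -4.43947222]
```

View pics/w3.png

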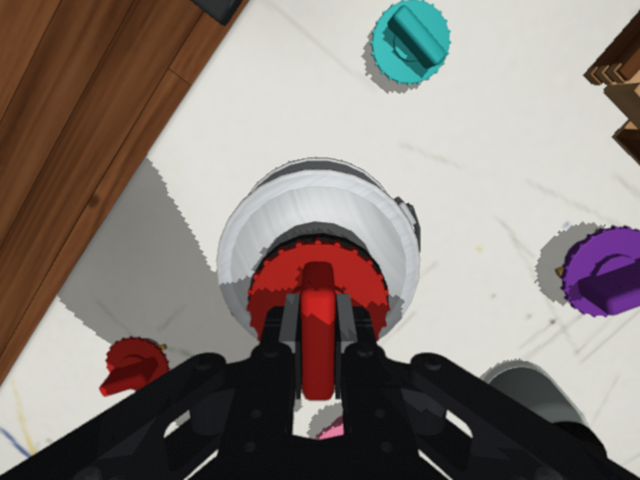

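The grip is unchanged and the plug is level. The depth gives about 1.1 mm (~11 N) of squeeze and the angle about 15 N. I'll add a small turn to centre between the two estimates, then release.

```bash
python3 -m creep '{"gripper":[0.8,0.8,0.8,0.8],"offset":[[0,0,0.04],[0,0,0.06],[0,0,0.06],[0,0,0.06]],"rotation":[[0,0,0.03],[0,0,0.05],[0,0,0.05],[0,0,0.05]]}' 40
python3 - <<'E'
from h import *
for i in range(1):
    o=r.get_obs();print(o['torque'],o['joint_positions'][5],o['tcp_pos'],o['contact_force'])
E
```

```text
t: 11.95
tcp_pos: [0.4833, -0.2583, 0.1119]
eef_rot: [0.0, 0.464, 0.886, 0.0]
contact_force: [1.2, 0.9, -0.3]
gripper_width: 0.132
finger_force: 41.1
[ 0.16780854 -0.23078403  0.37809327] 0.47484121967477033 [ 0.48334156 -0.25832152  0.11188318] [ 1.22505992  0.887823   -0.26500254]
```

```bash
python3 -m creep '{"gripper":[1.6,2,2.5,3,3,3],"offset":[[0,0,0],[0,0,0],[0,0,0],[0,0,0],[0,0,0],[0,0,0]],"rotation":[[0,0,0],[0,0,0],[0,0,0],[0,0,0],[0,0,0],[0,0,0]]}' 40
python3 -m creep '{"gripper":[3,3,3,3,3,3,3],"offset":[[0,0,-0.5],[0,0,-2],[0,0,-4],[0,0,-7],[0,0,-9],[0,0,-10],[0,0,-10]],"rotation":[[0,0,0],[0,0,0],[0,0,0],[0,0,0],[0,0,0],[0,0,0],[0,0,0]]}' 40
python3 - <<'E'
from h import *
o,w=snap('wrist');o2,s=snap('scene')
a=cv2.resize(s['pixels'][235:345,265:375,::-1],(400,400),interpolation=cv2.INTER_CUBIC);b=cv2.resize(w['pixels'][:,80:560,::-1],(400,400))
cv2.imwrite('pics/f.png',np.hstack([a,b]))
E
```

```text
t: 12.55
tcp_pos: [0.4831, -0.2584, 0.1115]
eef_rot: [-0.0, 0.464, 0.886, -0.0]
contact_force: [0.1, -0.1, -0.1]
gripper_width: 0.355
finger_force: 0.0
t: 13.25
tcp_pos: [0.4841, -0.2588, 0.2131]
eef_rot: [0.002, 0.464, 0.886, -0.0]
contact_force: [0.0, -0.2, 0.2]
gripper_width: 0.353
finger_force: 0.0
```

View pics/f.png

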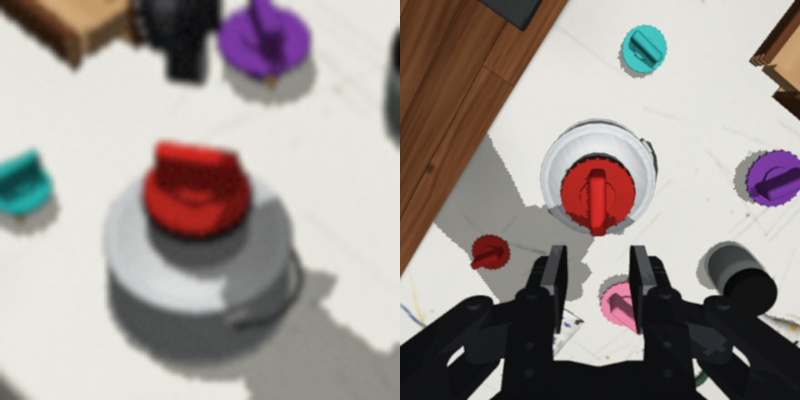

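The plug is seated level and flush on the seal. Its bar is still aligned with the tool (crop ~597,200), so it hasn't backed off. The surroundings are untouched, so I'm handing in.

```bash
python3 -c "
from rig import r
print(r.close_job())"
```

```text
the job is handed in; nothing more can be done
None
```

I turned the red plug back about 0.5 rad until it dropped into the thread start. I then drove it forward until it squeezed the seal by about 1.4 mm (estimated at 14–18 N), let go, and handed the job in at about 13 s with nothing else disturbed.

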